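# Tare the balance with its draught shield shut

### The arm

A 6-joint arm with a two-finger parallel gripper is mounted at the origin on the work surface. World frame = base frame: x ahead of the robot, y to its left, z up, the work surface at z = 0. Lengths are in m, angles in rad, forces in N, time in s.
With the tool pointing down it reaches from about 0.425 to 0.95 m from the base axis. Payload 3.5 kg.
Tool frame: the origin (TCP) lies midway between the tips of the shut fingers; the grasp point (between the pads) lies 19 mm behind it; z points along the fingers, y is the direction in which the jaws open and shut (so a half turn about z gives the same grasp; the last joint's range is limited). The gripper opens to 85 mm and grips with 20 to 120 N. Pads are 22 mm wide; open, the fingers measure 114 mm over their backs; the gripper's body (76 mm by 85 mm) begins 54 mm behind the grasp point. The pads swing forward as they close: fully open they stand 13 mm farther back than shut.
Start: joints at [-1.371, 0.286, 1.577, -0, 1.279, -0.15], TCP at [0.231, -0.634, 0.231] pointing down, gripper open.
Joint ranges: [-2.77, 2.77], [-0.9, 2.22], [0.21, 2.48], [-1.53, 4.67], [0.24, 2.81], [-2.84, 2.84]. Speed limits (rad/s): [2.79, 2.79, 3.14, 3.14, 3.14, 3.14].

### API

Orientations are given as a unit quaternion [x, y, z, w].
In Python, from plant import ctrl gives the robot as it stands.
- The arm moves only by the tool apply_moves, never from a script. Its argument "moves" is a list that holds one entry, the list of rows, each a list of 7 numbers: the shift along the tool's x, y, z in m, then the turn, a rotation vector about the tool's x, y, z in degrees, then the gripper's target within -1 to 1 (shut at 1, half-way at 0, fully open at -1). In form: [[[tx, ty, tz, ax, ay, az, hand], ...]]. A call has 1 to 12 rows; each row shifts and turns the pose as measured when the row begins, along the tool's axes as they then stand; what a row does not reach is not made up. A row lasts 1/10 s, in which the tool goes at most 50 mm and 8.59 degrees, less where a joint would pass 70% of its speed; a pose out of reach is approached as far as the arm can. A call with a gripper value outside its range is refused whole. The fingers move at their own pace and stop on an object; "force" is the grip in N (left out, the last holds). Time passes only in rows, so rows that do not move let the fingers close. It gives the time, the measured TCP pose, the force and the opening at its end, in the units of the state.
- ctrl.get_state(): the state, without advancing time (a new reading comes with each control period).
- ctrl.read_camera(name): name is "side" or "top"; returns the picture (420x560x3 uint8, red, green, blue); there is no depth.
- ctrl.get_calibration(name): a dict with "camera_matrix" (3x3 intrinsics, pixels), "k1" (the pictures are not rectified: a ray, as slopes to the right and down, at radius r is drawn at 1 + k1 r^2 times it, then the intrinsics apply), "cam_to_world" (4x4, takes a point from camera to world coordinates). Camera axes: x right, y up, looking along -z (the intrinsics and any distortion apply to the point x, -y, -z); pixel columns grow to the right and rows downward; lengths in m; the calibration is good to about 2 mm. A picture is of the moment at which its call begins. get_calibration takes no time and is no camera call.
- ctrl.sign_off(): hands the job in, once; it reports no verdict.
The state is a dict: "time": time; "qpos": joint angles; "dq": joint speeds; "joint_efforts": joint torques, N m; "eef_pos": TCP position; "tcp_rot": TCP orientation; "contact_force": force on the tool from outside, world axes, zero at the start; "wrist_torque": the same for the moment, N m; "opening": opening from 0.0 (shut) to 1.0 (fully open).
Only numpy, scipy, OpenCV 4.12 (cv2) and the standard library are available. Lean on these libraries where they do the work, as an engineer would, in place of code of your own. Each camera call takes 0.05 s, during which the arm holds its last target. There are 200 camera calls.

### The job

Get the balance ready for weighing into the empty beaker that stands on its pan: push the clear roof of the draught shield fully shut, then reach a fingertip into the oblong well on the left of the front deck and press the sunken tare key right down for a moment, and let it come up again. Keep off the round on/off key, do not press tare while the roof is open, and leave the beaker and everything else on the bench where it stands.

Things in the scene. Friction and masses are not known exactly. Their poses are not given: they have to be found in the camera images.
- balance: Precision balance, fixed, 330 mm deep (x) by 220 wide (y), white housing 60 mm high. Origin: centre of its underside, on the bench; x points from its front deck to its back, y to its left, z up. Front deck: x -165 to -35 mm, with two finger wells and, from x = -80 mm, a low display up to z = 78 mm. Behind it a clear draught shield (x -20 to 155, y -85 to 85 mm) around the pan, with a sliding roof.
- roof (a joint): Slide of the clear roof of the draught shield, in m: 0 = fully shut against its stop over the shield, positive = slid open towards the balance's left (+y), up to 0.11. It runs stiffly (about 1.5 N) and stays where it is left.
- roof_edge (a point): Middle of the roof's outer left rim: a flat upright grey face looking to the balance's +y, 176 mm long (along x), 14 mm high (7 mm above and below this point). It moves with the roof; when shut it lies at x = 67.5, y = 85, z = 169 mm in the balance's frame. Beside and below it, outside the shield, is free space above the bench things (under 100 mm tall).
- tare (a joint): Travel of the tare key, in m: 0 = up, 0.005 = fully down. It needs 2 N to start and 5 N to bottom, and springs back.
- tare_top (a point): Centre of the top of the tare key: oblong, grey, 30 mm (balance x) by 48 (y), in the oblong well on the left of the front deck (x = -115, y = 55 mm in the balance's frame). The well is open above, 48 mm (x) by 66 (y), centred on the key; its rim is at z = 60 mm, 15 mm above the key's top when up. The shield's front wall, 176 mm high with its roof, stands 95 mm behind this point.
- power (a joint): Travel of the on/off key, in m: 0 = up, 0.005 = fully down; spring as the tare key.
- power_top (a point): Centre of the top of the on/off key: round, grey, 28 mm across, in the round well, 46 mm across, on the right of the front deck (x = -115, y = -60 mm in the balance's frame), 15 mm below the rim. To be left alone.
- beaker: Small empty glass beaker, 48 mm across, 60 mm tall, standing on the weighing pan inside the draught shield (pan top 72 mm above the bench). Origin: centre of its underside.
- jar: Amber reagent jar with a white cap, 60 mm across, 95 mm tall, standing to the right of the balance. Loose bystander; origin: centre of its underside.
- dropper: Small amber dropper bottle with a rubber bulb, 36 mm across, 94 mm tall, standing to the right of the balance. Loose bystander; origin: centre of its underside.
- petri: Stack of three clear culture dishes, 90 mm across, 45 mm tall, to the left of the balance, partly under the open roof. Loose bystander; origin: centre of its underside.
- slidebox: Grey slide box with a black lid, 85 x 70 x 36 mm, to the left of the balance's front deck. Loose bystander; origin: centre of its underside.
- flask: Conical glass flask, 82 mm across the foot, 120 mm tall, on the right of the bench. Loose bystander; origin: centre of its underside.
- cylinder: Glass measuring cylinder on a white foot, 64 mm across the foot, 210 mm tall, on the right of the bench. Loose bystander; origin: centre of its underside.
- tray: Open stainless instrument tray, 240 x 160 x 35 mm, on the left of the bench. Loose bystander; origin: centre of its underside.
- forceps: Steel forceps, 130 mm long, lying in the instrument tray. Loose bystander; origin: its middle, on its underside.

How it is judged:
On the way, in this order (a step that is already met when the one before it is completed fails the run):
1. the roof of the draught shield is pushed fully shut (value of joint roof below 0.004 m and value of joint tare below 0.001 m), for 0.2 s.
2. the tare key is pressed right down with the roof shut (value of joint tare above 0.004 m and value of joint roof below 0.005 m), for 0.1 s.
At the end, for the whole second after the job is handed in: The roof is shut to within 5 mm, the tare and on/off keys are both up (within 1 mm), the beaker stands upright on the pan within 8 mm of where it was, and every other loose thing is within 25 mm of where it was (value of joint roof below 0.005 m and value of joint each of tare, power below 0.001 m and distance of beaker from where it was at the start of the episode below 0.008 m and angle between beaker's own z axis and vertical below 0.1 rad and linear speed of beaker below 0.02 m/s and distance of each of jar, dropper, petri, slidebox, flask, cylinder, tray, forceps from where it was at the start of the episode below 0.025 m); the robot touches nothing.
It fails at once if the on/off key is pressed (more than 2 mm) (value of joint power above 0.002 m).
It fails at once if the tare key is pressed (more than 2 mm) while the roof is open (more than 6 mm) (value of joint tare above 0.002 m and value of joint roof above 0.006 m).
It fails at once if the beaker is shifted (more than 10 mm), lifted or tipped (distance of beaker from where it was at the start of the episode above 0.01 m or angle between beaker's own z axis and vertical above 0.2 rad).
It fails at once if a bystander is lifted, knocked over or pushed away (more than 30 mm) (distance of any of jar, dropper, petri, slidebox, flask, cylinder, tray, forceps from where it was at the start of the episode above 0.03 m or angle between any of jar, dropper, petri, slidebox, flask, cylinder, tray's own z axis and vertical above 0.5 rad).
It also fails if it takes over 48 s, if anything falls off the work surface, if the arm or the gripper's body presses on something with over 40 N, if the wrist force passes 120 N, or if a joint passes its speed limit or range.

## Working session

There is one attempt and no reset: what is moved stays moved. The work goes in short steps, Python scripts to look and compute and a tool call to move; the robot and the scene stay as the last step left them, time stands still between calls to the robot, and variables do not carry over. Pictures are saved under pics/ and viewed, about 8 in all and at most 12, crops included, and the job is handed in when it is done.

Besides the shell and the picture viewer there is one more tool, called after "Emit:" as name(argument=value, ...), one argument or row to a line, values as JSON. apply_moves: Moves the arm, as the interface text tells. Its arguments: {"type":"object","properties":{"moves":{"type":"array","items":{"type":"array","items":{"type":"array","items":{"type":"number"}}}},"force":{"type":"number"}},"required":["moves"]}

```bash
mkdir -p pics
cat > h.py <<'E'
import numpy as np, cv2
from plant import ctrl
def ray(cam,u,v):
    c=ctrl.get_calibration(cam);K=np.array(c["camera_matrix"]);T=np.array(c["cam_to_world"])
    d=np.array([(u-K[0,2])/K[0,0],(v-K[1,2])/K[1,1]]);s=d.copy()
    for _ in range(20): s=d/(1+c["k1"]*(s@s))
    return T[:3,3],T[:3,:3]@np.array([s[0],-s[1],-1])
def onz(cam,u,v,z):
    o,d=ray(cam,u,v);return o+d*(z-o[2])/d[2]
def proj(cam,p):
    c=ctrl.get_calibration(cam);K=np.array(c["camera_matrix"]);T=np.array(c["cam_to_world"])
    q=T[:3,:3].T@(np.array(p)-T[:3,3]);s=np.array([q[0],-q[1]])/-q[2]
    s=s*(1+c["k1"]*(s@s));return K[0,0]*s[0]+K[0,2],K[1,1]*s[1]+K[1,2]
def snap(cam,name):
    im=ctrl.read_camera(cam);cv2.imwrite(f"pics/{name}.png",im[:,:,::-1]);return im
E
python3 - <<'E'
from h import *
for c in("top","side"):
    snap(c,c+"0");k=ctrl.get_calibration(c);print(k)
print(ctrl.get_state())
E
```

```text
{'camera_matrix': array([[416.63307095,   0.        , 284.94469753],
       [  0.        , 416.63307095, 209.37592761],
       [  0.        ,   0.        ,   1.        ]]), 'k1': 0.034863158201809054, 'cam_to_world': array([[ 3.15095880e-05,  9.95368421e-01, -9.61337852e-02,
         4.22014383e-01],
       [-9.99941324e-01,  1.07275238e-03,  1.07795205e-02,
        -5.59124167e-02],
       [ 1.08327220e-02,  9.61278047e-02,  9.95310051e-01,
         1.60534362e+00],
       [ 0.00000000e+00,  0.00000000e+00,  0.00000000e+00,
         1.00000000e+00]])}
{'camera_matrix': array([[382.24780235,   0.        , 282.69842558],
       [  0.        , 382.24780235, 212.52731487],
       [  0.        ,   0.        ,   1.        ]]), 'k1': -0.08595551805220261, 'cam_to_world': array([[ 0.9797642 ,  0.14177943, -0.14128234,  0.36203872],
       [-0.199888  ,  0.72954796, -0.65406771, -0.89761636],
       [ 0.0103389 ,  0.66907277,  0.74312498,  1.08095834],
       [ 0.        ,  0.        ,  0.        ,  1.        ]])}
{'time': 0.1, 'qpos': array([-1.37098447e+00,  2.87095204e-01,  1.57804165e+00, -1.14474913e-05,
        1.27859022e+00, -1.49990588e-01]), 'dq': array([-0.00173892, -0.00409488, -0.0021444 ,  0.00133213,  0.00041132,
        0.00215703]), 'joint_efforts': array([ 9.30795832e-04, -4.07298160e+01, -2.93698454e+01, -1.28195820e-04,
        3.41523373e-03,  9.05354426e-06]), 'eef_pos': array([ 0.23124229, -0.63352018,  0.23006743]), 'tcp_rot': array([ 9.84742883e-01,  1.74012400e-01, -3.20597554e-05, -1.06674111e-03]), 'contact_force': array([-0.88384083,  0.58891993, -0.89888577]), 'wrist_torque': array([-0.03818344, -0.02199355, -0.01681616]), 'opening': 0.9998283918567313}
```

View pics/top0.png

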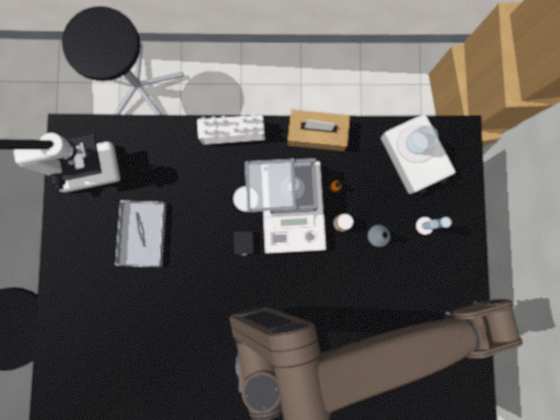

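View pics/side0.png

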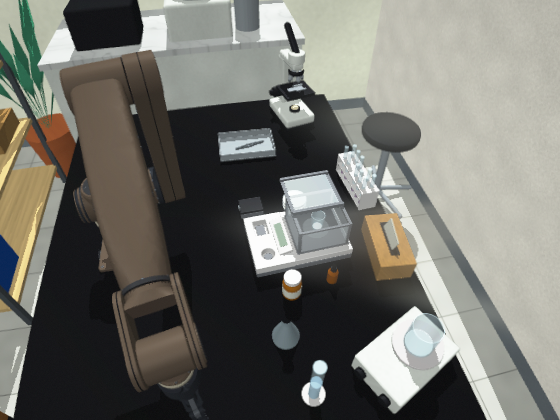

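The balance sits around pixel (293,205) in the top view. Its front faces the robot, and the roof is slid open to the image left. I'll enlarge both views.

Run:
```python
import cv2,numpy as np
a=cv2.imread("pics/top0.png")[145:265,220:360];b=cv2.imread("pics/side0.png")[160:285,230:370]
f=lambda i:cv2.resize(i,(780 if 0 else 560,None or int(i.shape[0]*4)),interpolation=cv2.INTER_CUBIC)
cv2.imwrite("pics/c1.png",cv2.resize(a,None,fx=5,fy=5,interpolation=cv2.INTER_CUBIC))
cv2.imwrite("pics/c2.png",cv2.resize(b,None,fx=4.8,fy=4.8,interpolation=cv2.INTER_CUBIC))
```

```text
(no output)
```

View pics/c1.png

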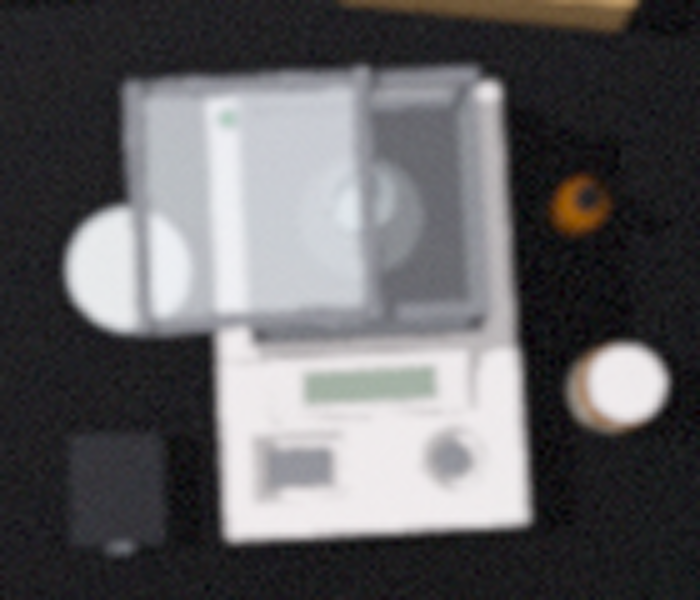

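View pics/c2.png

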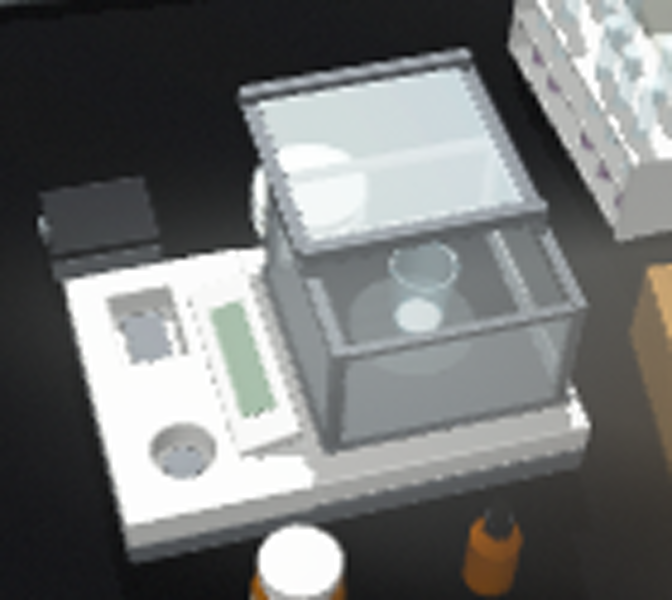

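Top crop: front deck corners at (228,542) and (530,522), back right (500,82). The tare key is at (302,466) and power at (452,460). The roof's left rim runs (124,85) to (142,335). The side crop shows the same layout; I'll cast rays on both.

Run:
```python
from h import *
T=lambda u,v,z:onz("top",220+u/5,145+v/5,z)
S=lambda u,v,z:onz("side",230+u/4.8,160+v/4.8,z)
fl,fr,br=T(228,542,.06),T(530,522,.06),T(500,82,.06)
print("top",fl,fr,br,"c",(fl+br)/2)
a,b,c=S(68,283,.06),S(128,525,.06),S(588,405,.06);print("side",a,b,c,"c",(a+c)/2)
for n,p,q in(("t",fl,br),("s",a,c)):
    d=q-p;print(n,"yaw",np.degrees(np.arctan2(d[1],d[0])-np.arctan2(-.22,.33)),np.hypot(d[0],d[1]))
print("tare",T(302,466,.045),S(148,335,.045),"pow",T(452,460,.045),S(183,460,.045))
print("rim top",T(124,85,.176),T(142,335,.176),"side",S(466,52,.176),S(240,92,.176))
print("petri",T(128,270,.045),"slidebox",T(117,490,.036))
```

```text
top [ 0.40819523 -0.00135663  0.06      ] [ 0.42290653 -0.2243149   0.06      ] [ 0.75309386 -0.20478509  0.06      ] c [ 0.58064455 -0.10307086  0.06      ]
side [ 0.41615581 -0.00300127  0.06      ] [ 0.42651078 -0.22110954  0.06      ] [ 0.75774186 -0.18496513  0.06      ] c [ 0.58694883 -0.0939832   0.06      ]
t yaw 3.157069769343394 0.4004225261449606
s yaw 5.645713118770162 0.3870295563235664
tare [ 0.46449587 -0.05583156  0.045     ] [ 0.46752389 -0.05093746  0.045     ] pow [ 0.46902384 -0.16802949  0.045     ] [ 0.47304105 -0.16567754  0.045     ]
rim top [0.72549464 0.06827345 0.176     ] [0.55086426 0.05434874 0.176     ] side [0.72846565 0.06387022 0.176     ] [0.55596843 0.05283904 0.176     ]
petri [0.61182818 0.07539859 0.045     ] slidebox [0.44677985 0.08284891 0.036     ]
```

Emit:
apply_moves(
  moves=[
    [[0,0,-0.04,0,0,8,1],[0,0,-0.04,0,0,8.3,1],[0,0,0,0,0,0,1]],
  ],
)

```text
time: 0.4
eef_pos: [0.2309, -0.632, 0.3074]
tcp_rot: [1.0, 0.027, -0.001, -0.006]
contact_force: [-0.1, -0.2, 0.2]
opening: 0.519
```

Emit:
apply_moves(
  moves=[
    [[0.024,-0.038,0,0,0,0,1],[0.024,-0.038,0,0,0,0,1],[0.024,-0.038,0,0,0,0,1],[0.024,-0.038,0,0,0,0,1],[0.024,-0.038,0,0,0,0,1],[0.024,-0.038,0,0,0,0,1],[0.024,-0.038,0,0,0,0,1],[0.024,-0.038,0,0,0,0,1],[0.024,-0.038,0,0,0,0,1],[0.024,-0.038,0,0,0,0,1],[0.024,-0.038,0,0,0,0,1],[0.024,-0.038,0,0,0,0,1]],
  ],
)

```text
time: 1.6
eef_pos: [0.4954, -0.144, 0.2992]
tcp_rot: [1.0, 0.027, -0.006, -0.013]
contact_force: [0.5, -0.7, -0.1]
opening: -0.003
```

Emit:
apply_moves(
  moves=[
    [[0.02,-0.035,0,0,0,0,1],[0.02,-0.035,0,0,0,0,1],[0.02,-0.035,0,0,0,0,1],[0.02,-0.035,0,0,0,0,1],[0.02,-0.035,0,0,0,0,1],[0.02,-0.035,0,0,0,0,1],[0.02,-0.035,0,0,0,0,1],[0.02,-0.035,0,0,0,0,1],[0,0,0,0,0,0.5,1],[0,0,0,0,0,0,1]],
  ],
)

```text
time: 2.6
eef_pos: [0.6392, 0.1646, 0.2898]
tcp_rot: [0.999, 0.031, -0.015, -0.013]
contact_force: [0.6, -0.3, -0.6]
opening: 0.0
```

Emit:
apply_moves(
  moves=[
    [[0,0,0.03,-1.4,1.8,0.3,1],[0,0,0.035,0,0,0,1],[0,0,0.035,0,0,0,1],[0,0,0.025,0,0,0,1],[0,0,0,0,0,0,1]],
  ],
)

```text
time: 3.1
eef_pos: [0.6368, 0.1606, 0.1601]
tcp_rot: [1.0, 0.028, 0.002, -0.001]
contact_force: [-0.1, -0.1, -1.8]
opening: 0.003
```

Run:
```python
from h import *
s=ctrl.get_state();print(s["eef_pos"],s["tcp_rot"],s["contact_force"])
a=snap("top","t1")[130:265,210:360];b=snap("side","s1")[130:265,210:360]
cv2.imwrite("pics/c3.png",cv2.resize(np.hstack([a,b])[:,:,::-1],None,fx=2.66,fy=2.66,interpolation=cv2.INTER_CUBIC))
print(proj("side",s["eef_pos"]))
```

```text
[0.63679884 0.16061346 0.16005397] [ 9.99617949e-01  2.75872708e-02  1.62169468e-03 -5.18636947e-04] [-0.05828476 -0.05916847 -1.76682428]
(np.float64(295.68066035840445), np.float64(159.9980899057232))
```

View pics/c3.png

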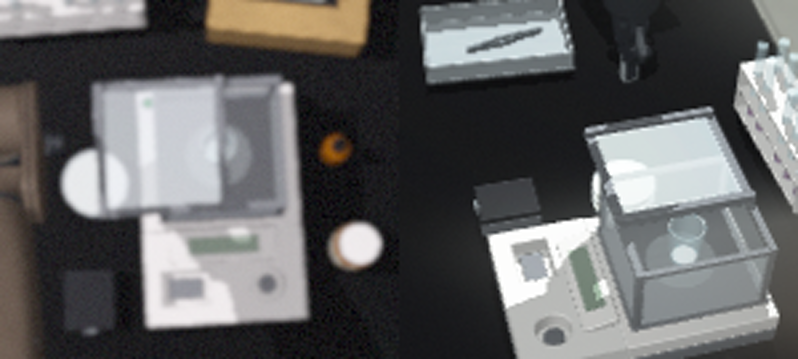

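Fingertip seen at about (628,75) in the right half, matching the kinematics to ~2 px. It is clear and outside the rim, so I can push along tool +y.

Emit:
apply_moves(
  moves=[
    [[0,0.025,0,0,0,0.3,1],[0,0.025,0,0,0,0.3,1],[0,0.015,0,0,0,0,1],[0,0.012,0,0,0,0,1],[0,0.012,0,0,0,0,1],[0,0.012,0,0,0,0,1],[0,0.012,0,0,0,0,1],[0,0.012,0,0,0,0,1]],
  ],
)

```text
time: 4.0
eef_pos: [0.6514, 0.0307, 0.1781]
tcp_rot: [1.0, 0.023, 0.016, -0.001]
contact_force: [0.7, -0.9, 0.1]
opening: 0.002
```

The tool rose to z=0.178, so it may have ridden over the rim. I'll look before going on.

Run:
```python
from h import *
s=ctrl.get_state();print(s["eef_pos"],s["tcp_rot"],s["contact_force"],s["dq"])
a=snap("top","t2")[130:265,210:360];b=snap("side","s2")[130:265,210:360]
cv2.imwrite("pics/c4.png",cv2.resize(np.hstack([a,b])[:,:,::-1],None,fx=2.66,fy=2.66,interpolation=cv2.INTER_CUBIC))
```

```text
[0.65137917 0.03074232 0.17814925] [ 0.99960149  0.02349039  0.01561939 -0.00104745] [ 0.6641213  -0.88335526  0.09936302] [-0.20171946 -0.00374928  0.00473924  0.00616275  0.00043211 -0.20345477]
```

View pics/c4.png

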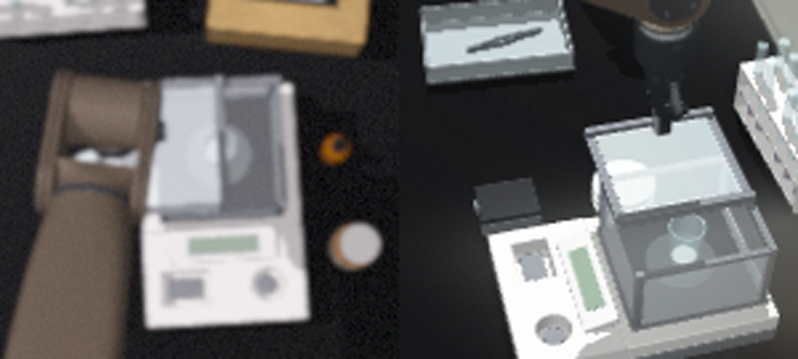

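The fingertip rode over the roof and the roof has not moved. I'll lift, go back out, level and lower again, this time checking height in shorter steps.

Emit:
apply_moves(
  moves=[
    [[0,0,-0.03,0,0,0,1],[0,-0.025,0,0,-1.0,0,1],[0,-0.025,0,0,-0.8,0,1],[0,-0.03,0,0,0,0,1],[0,0,0,0,0,0,1],[0,0,0,0,0,0,1]],
  ],
)

```text
time: 4.7
eef_pos: [0.6461, 0.1129, 0.2073]
tcp_rot: [1.0, 0.022, -0.003, -0.002]
contact_force: [0.3, 0.4, -0.7]
opening: -0.0
```

Emit:
apply_moves(
  moves=[
    [[0,0,0.025,0,0.3,-1.2,1],[0,0,0.025,0,0,0,1],[0,0,0,0,0,0,1],[0,0,0,0,0,0,1],[0,0,0,0,0,0,1]],
  ],
)

```text
time: 5.2
eef_pos: [0.647, 0.1108, 0.1579]
tcp_rot: [0.999, 0.032, 0.001, -0.002]
contact_force: [0.2, -0.7, 0.2]
opening: -0.0
```

Emit:
apply_moves(
  moves=[
    [[0,0.012,0,0,0,0,1],[0,0.012,0,0,0,0,1],[0,0,0,0,0,0,1]],
  ],
)

```text
time: 5.5
eef_pos: [0.6505, 0.0842, 0.1616]
tcp_rot: [0.999, 0.032, 0.004, -0.001]
contact_force: [-0.1, 0.4, -0.6]
opening: 0.001
```

Emit:
apply_moves(
  moves=[
    [[0,0.01,0.004,0,-0.4,0,1],[-0.001,0.01,0.002,0,-0.2,0,1],[-0.001,0.01,0.002,0,-0.2,0,1]],
  ],
)

```text
time: 5.8
eef_pos: [0.652, 0.0534, 0.1557]
tcp_rot: [0.999, 0.032, -0.001, -0.002]
contact_force: [1.1, 2.1, 1.4]
opening: -0.001
```

Contact is now about 2 N along +y and the height holds, so I'll continue.

Emit:
apply_moves(
  moves=[
    [[-0.001,0.012,0,0,0,0,1],[-0.001,0.012,0.001,0,-0.1,0,1],[-0.001,0.012,0.001,0,-0.2,0,1]],
  ],
)

```text
time: 6.1
eef_pos: [0.6517, 0.0149, 0.1534]
tcp_rot: [0.999, 0.032, -0.003, -0.003]
contact_force: [0.4, 2.2, 1.3]
opening: -0.002
```

Emit:
apply_moves(
  moves=[
    [[-0.001,0.007,-0.003,0,0,0,1],[0,0.006,-0.001,0,0,0,1],[0,0.005,0,0,0,0,1],[0,0.005,0,0,0,0,1]],
  ],
)

```text
time: 6.5
eef_pos: [0.6506, 0.0003, 0.1563]
tcp_rot: [0.999, 0.029, -0.005, -0.017]
contact_force: [-0.2, 15.8, 2.2]
opening: -0.003
```

Force rose to 16 N, so it's against the stop. I'll back off and check.

Emit:
apply_moves(
  moves=[
    [[0,0.003,0,0,0,0,1],[0,0.003,0,0,0,0,1],[0,-0.03,0,-1.5,0,0,1],[0,-0.03,0,-0.5,0.3,0,1],[0,0,-0.03,0,0,0,1],[0,0,-0.03,0,0,0,1],[0,0,0,0,0,0,1]],
  ],
)

```text
time: 7.2
eef_pos: [0.6451, 0.0594, 0.2178]
tcp_rot: [1.0, 0.03, -0.006, -0.002]
contact_force: [0.6, 0.1, -0.1]
opening: -0.001
```

Run:
```python
from h import *
s=ctrl.get_state();print(s["eef_pos"],s["tcp_rot"],s["contact_force"])
a=snap("top","t3")[130:265,210:360];b=snap("side","s3")[160:285,230:370]
cv2.imwrite("pics/c5.png",cv2.resize(b[:,:,::-1],None,fx=4.8,fy=4.8,interpolation=cv2.INTER_CUBIC))
```

```text
[0.64511561 0.05941637 0.21784023] [ 0.99951932  0.03043142 -0.00553188 -0.00211047] [ 0.59169177  0.09068812 -0.05565051]
```

View pics/c5.png

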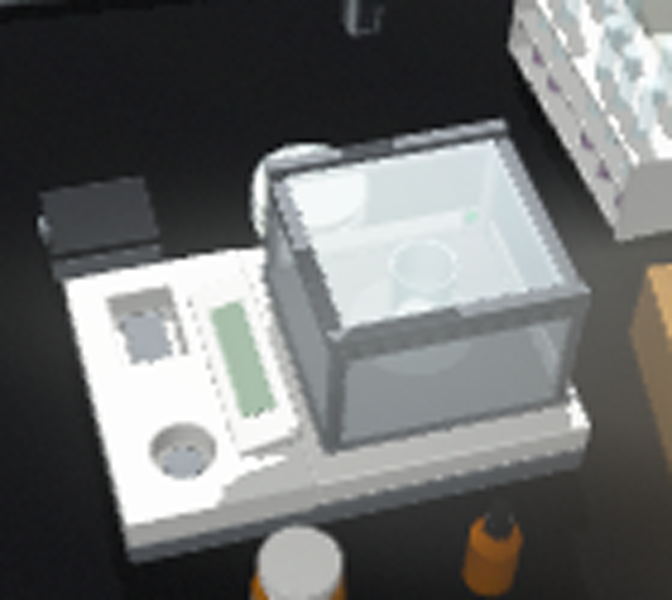

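The roof is over the shield with its rims lined up with the walls, and the tool is clear. Next is the move to above the tare well.

Emit:
apply_moves(
  moves=[
    [[0,0,-0.03,0,0.5,0,1],[-0.023,0.012,-0.005,0,0,0,1],[-0.023,0.012,0,0,0,0,1],[-0.023,0.012,0,0,0,0,1],[-0.023,0.012,0,0,0,0,1],[-0.023,0.012,0,0,0,0,1],[-0.023,0.012,0,0,0,0,1],[-0.015,0.008,0,0,0,0,1],[0,0,0,0,0,0,1],[0,0,0,0,0,0,1]],
  ],
)

```text
time: 8.3
eef_pos: [0.4806, -0.0371, 0.2303]
tcp_rot: [0.999, 0.028, -0.022, -0.003]
contact_force: [0.5, -0.4, 0.0]
opening: 0.001
```

Emit:
apply_moves(
  moves=[
    [[-0.015,0.015,0.02,-0.3,2.5,-0.5,1],[0,0,0.04,0,0,0,1],[0,0,0.04,0,0,0,1],[0,0,0.02,0,0,0,1],[0,0,0,0,0,0,1],[0,0,0,0,0,0,1]],
  ],
)

```text
time: 8.9
eef_pos: [0.4683, -0.0525, 0.1059]
tcp_rot: [0.999, 0.033, 0.0, -0.001]
contact_force: [0.5, -0.3, 0.2]
opening: 0.003
```

Run:
```python
from h import *
s=ctrl.get_state();print(s["eef_pos"],s["tcp_rot"],s["contact_force"],proj("side",s["eef_pos"]))
b=snap("side","s4")[160:285,230:370]
cv2.imwrite("pics/c6.png",cv2.resize(b[:,:,::-1],None,fx=4.8,fy=4.8,interpolation=cv2.INTER_CUBIC))
```

```text
[ 0.46834683 -0.052496    0.10592989] [ 9.99447611e-01  3.32134402e-02  4.09248704e-04 -1.08306888e-03] [ 0.47968076 -0.26821475  0.18360462] (np.float64(260.5654620986177), np.float64(218.6588844528276))
```

View pics/c6.png

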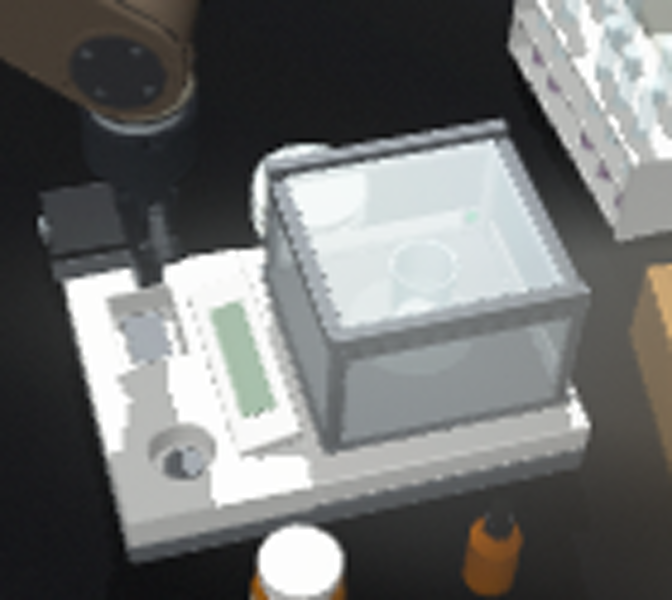

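The fingertip, at about (150,282), is above the tare well as computed. I'll go down into the well.

Emit:
apply_moves(
  moves=[
    [[0,0,0.025,0,0,0,1],[0,0,0.022,0,0,0,1],[0,0,0,0,0,0,1],[0,0,0,0,0,0,1]],
  ],
)

```text
time: 9.35
eef_pos: [0.4752, -0.0538, 0.0653]
tcp_rot: [0.999, 0.034, 0.007, 0.001]
contact_force: [-0.5, -0.0, -0.4]
opening: 0.0
```

Emit:
apply_moves(
  moves=[
    [[-0.009,0,0,0,-0.8,0,1],[0,0,0,0,0,0,1],[-0.001,0,0.006,0,0,0,1],[-0.001,0,0.006,0,0,0,1],[0,0,0,0,0,0,1]],
  ],
)

```text
time: 9.85
eef_pos: [0.4667, -0.0557, 0.0575]
tcp_rot: [0.999, 0.034, 0.004, 0.003]
contact_force: [-0.1, -0.6, 0.4]
opening: -0.005
```

Emit:
apply_moves(
  moves=[
    [[-0.001,-0.001,0.005,0,-0.4,0,1],[-0.001,0,0.005,0,0,0,1],[-0.001,0,0.004,0,0,0,1],[0,0,0.003,0,0,0,1]],
  ],
)

```text
time: 10.25
eef_pos: [0.4644, -0.0551, 0.0399]
tcp_rot: [0.999, 0.034, 0.001, 0.004]
contact_force: [-2.2, 1.1, 10.5]
opening: 0.001
```

The key has bottomed: 10.5 N at z=0.040. I'll hold briefly, then lift.

Emit:
apply_moves(
  moves=[
    [[0,0,0.003,0,0,0,1],[0,0,0.003,0,0,0,1],[0,0,0.003,0,0,0,1]],
  ],
)

```text
time: 10.55
eef_pos: [0.4646, -0.0551, 0.0398]
tcp_rot: [0.999, 0.035, -0.005, 0.002]
contact_force: [-10.1, 2.9, 24.1]
opening: 0.001
```

Emit:
apply_moves(
  moves=[
    [[0,0,-0.015,0,0,0,1],[0,0,-0.02,0,0,0,1],[0,0,-0.04,0,0,0,1],[0,0,-0.04,0,0,0,1],[0,0,-0.04,0,0,0,1],[0,0,-0.04,0,0,0,1],[0,0,0,0,0,0,1],[0,0,0,0,0,0,1]],
  ],
)

```text
time: 11.35
eef_pos: [0.4653, -0.0542, 0.2401]
tcp_rot: [0.999, 0.035, -0.008, 0.002]
contact_force: [-0.3, 0.2, -0.3]
opening: -0.001
```

Run:
```python
from h import *
s=ctrl.get_state();print(s["time"],s["eef_pos"],s["contact_force"])
b=snap("side","s5")[130:285,210:400]
cv2.imwrite("pics/c7.png",cv2.resize(b[:,:,::-1],None,fx=3.8,fy=3.8,interpolation=cv2.INTER_CUBIC))
```

```text
11.35 [ 0.46528171 -0.05423925  0.2401256 ] [-0.29790498  0.16668496 -0.25128935]
```

View pics/c7.png

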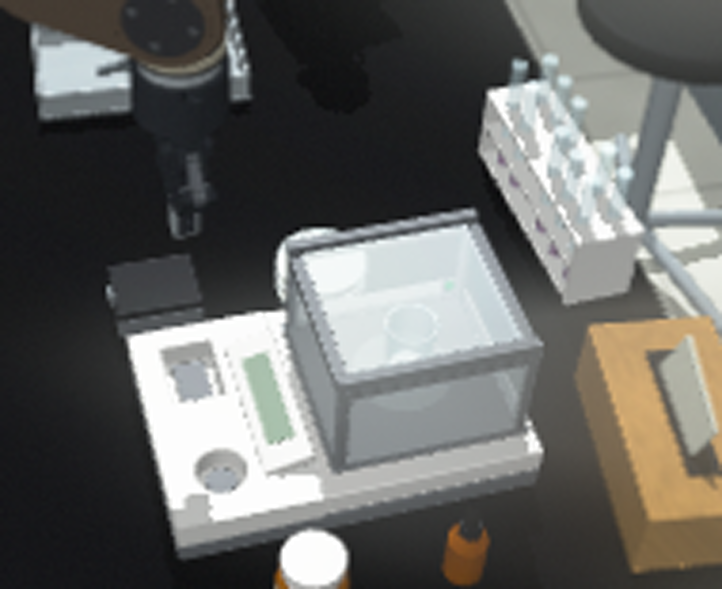

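The roof is shut with its rim in line with the shield, the beaker stands on the pan, and both wells look as before. The tool hangs free, with near-zero force.

```bash
python3 -c "
from plant import ctrl
print(ctrl.sign_off())"
```

```text
the job is handed in; nothing more can be done
None
```

I pushed the roof shut, pressed the tare key once and handed the job in at about 11.4 s of the 48 s allowed. Sign-off gives no verdict, so the result rests on my own checks.

- **Roof:** My first push failed. The tool drifted up about 18 mm and slid over the top of the roof without moving it. I lifted, went back out, lowered and pushed again, this time correcting the height. The force along the push then rose to about 16 N at the stop. The pictures show the roof rims in line with the shield walls.
- **Tare key:** With the roof shut, I pressed it to z ≈ 0.040 m, its bottom position. The upward force was 10 N, rising to 24 N, and I held it for about 0.3 s before lifting straight out. There was also up to 10 N of sideways force while it was down.
- **End state:** The last picture shows the roof shut, the beaker standing on the pan, and the dishes, slide box, jar and dropper where they were. The tool hangs clear at z = 0.24 m with near-zero force. I never went near the on/off key.
- **Not measured:** The joint values for the roof and both keys can't be read. I judged them only from force, height and pictures. The flask, cylinder, tray and forceps were not fully in view in the last picture; no contact force was seen near them.

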